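Put the printer's ink bottles back in their own drip dishes

TASK

The four ink refill bottles by the printer have been put back in each other's drip dishes. Rearrange them so that every bottle stands upright, flat on the floor of the dish of its own colour, parking a bottle in the spare grey dish or on a clear bit of desk where you need room. Do not tip any bottle over, and leave the mug standing where it is.

Things in the scene. Friction and masses are not known exactly. Their poses are not given: they have to be found in the camera images.
- bottle_cyan: Ink refill bottle with a cyan screw cap and a cyan band round its white body. Stands upright; loose; about 130 g. Origin: centre of its underside, z axis up along the bottle. 130 mm tall; round body 38 mm in diameter up to 82 mm above the origin, then a shoulder narrowing to the neck; the cap is a plain cylinder 28 mm in diameter from 96 to 130 mm above the origin, good to grip from above. At the start it stands in a dish of another colour.
- bottle_magenta: Ink refill bottle with a magenta screw cap and a magenta band round its white body. Stands upright; loose; about 130 g. Origin: centre of its underside, z axis up along the bottle. 130 mm tall; round body 38 mm in diameter up to 82 mm above the origin, then a shoulder narrowing to the neck; the cap is a plain cylinder 28 mm in diameter from 96 to 130 mm above the origin, good to grip from above. At the start it stands in a dish of another colour.
- bottle_yellow: Ink refill bottle with a yellow screw cap and a yellow band round its white body. Stands upright; loose; about 130 g. Origin: centre of its underside, z axis up along the bottle. 130 mm tall; round body 38 mm in diameter up to 82 mm above the origin, then a shoulder narrowing to the neck; the cap is a plain cylinder 28 mm in diameter from 96 to 130 mm above the origin, good to grip from above. At the start it stands in a dish of another colour.
- bottle_black: Ink refill bottle with a black screw cap and a black band round its white body. Stands upright; loose; about 130 g. Origin: centre of its underside, z axis up along the bottle. 130 mm tall; round body 38 mm in diameter up to 82 mm above the origin, then a shoulder narrowing to the neck; the cap is a plain cylinder 28 mm in diameter from 96 to 130 mm above the origin, good to grip from above. At the start it stands in a dish of another colour.
- dish_cyan: Cyan round drip dish, 84 mm across, fixed to the desk; the home of the cyan bottle. Flat floor 3 mm thick, 67 mm across inside, within a rim 10 mm high and 8.5 mm wide. Origin: centre of its underside, on the desk; a bottle standing in it has its own origin 3 mm above this. Empty or not, its rim shows round the bottle.
- dish_magenta: Magenta round drip dish, 84 mm across, fixed to the desk; the home of the magenta bottle. Flat floor 3 mm thick, 67 mm across inside, within a rim 10 mm high and 8.5 mm wide. Origin: centre of its underside, on the desk; a bottle standing in it has its own origin 3 mm above this. Empty or not, its rim shows round the bottle.
- dish_yellow: Yellow round drip dish, 84 mm across, fixed to the desk; the home of the yellow bottle. Flat floor 3 mm thick, 67 mm across inside, within a rim 10 mm high and 8.5 mm wide. Origin: centre of its underside, on the desk; a bottle standing in it has its own origin 3 mm above this. Empty or not, its rim shows round the bottle.
- dish_black: Black round drip dish, 84 mm across, fixed to the desk; the home of the black bottle. Flat floor 3 mm thick, 67 mm across inside, within a rim 10 mm high and 8.5 mm wide. Origin: centre of its underside, on the desk; a bottle standing in it has its own origin 3 mm above this. Empty or not, its rim shows round the bottle.
- dish_spare: Mid-grey round drip dish, 84 mm across, fixed to the desk; the spare one, empty at the start and belonging to no bottle. Flat floor 3 mm thick, 67 mm across inside, within a rim 10 mm high and 8.5 mm wide. Origin: centre of its underside, on the desk; a bottle standing in it has its own origin 3 mm above this. Empty or not, its rim shows round the bottle.
- mug: Empty white mug standing among the dishes, a bystander: 80 mm across, 88 mm tall, with a handle on its own +y side. Origin: centre of its underside.
There are look-alikes about, which are no part of the job. What is shaped like the bottle_magenta but purple is not meant.

How it is judged:
By the outcome, as a careful person would: the job done as asked, in the order asked, and still so for the second after the job is handed in, with the robot touching nothing.
It also fails if it takes over 136 s, if anything falls off the work surface, if the arm or the gripper's body presses on something with over 40 N, if the wrist force passes 120 N, or if a joint passes its speed limit or range.

ROBOT

A 6-joint arm with a two-finger parallel gripper is mounted at the origin on the work surface. World frame = base frame: x ahead of the robot, y to its left, z up, the work surface at z = 0. Lengths are in mm, angles in rad, forces in N, time in s.
With the tool pointing down it reaches from about 300 to 825 mm from the base axis. Payload 5.4 kg.
Tool frame: the origin (TCP) lies at the very end of the fingers, on their centre line; the grasp point (between the pads) lies 19 mm behind it; z points along the fingers, y is the line along which they close (so a half turn about z gives the same grasp; the last joint's range is limited). The gripper opens to 92 mm and grips with 3 to 60 N. Pads are 20 mm wide; open, the fingers measure 128 mm over their backs; the gripper's body (75 mm by 189 mm) begins 69 mm behind the grasp point.
Start: joints at [0.971, 0.158, 1.597, -0, 1.386, -0.21], TCP at [218.51, 531.845, 214.601] pointing down, gripper open.
Joint ranges: [-2.91, 2.91], [-0.94, 2.29], [0.18, 2.7], [-1.29, 4.43], [0.17, 2.64], [-3, 3]. Speed limits (rad/s): [2.57, 2.57, 3.14, 3.14, 3.14, 3.14].

INTERFACE

Orientations are given as a rotation vector (axis times angle).
In Python, from bench import get_state, capture, calibration, arm gives the robot as it stands. The module is installed in compiled form; this text tells all that it offers.
- The arm moves only by the tool step_arm, never from a script. Its arguments are lists of equal length, an entry for each row: "dp": the shift along the tool's x, y, z in mm, a list of three; "twist": the turn, a rotation vector about the tool's x, y, z in degrees, a list of three; "fingers": the finger opening in mm, from 0 to 91.9. In form: {"dp": [[dx, dy, dz], ...], "twist": [[rx, ry, rz], ...], "fingers": [fingers, ...]}. A call has 1 to 8 rows; each row is the pose to reach, as a shift and turn from the pose commanded when the call began, along the tool's axes at that moment; what a row does not reach only later rows make up. A row lasts 1/12 s, in which the tool goes at most 41.7 mm and 7.16 degrees, less where a joint would pass 70% of its speed; a pose out of reach is approached as far as the arm can. A call with a gripper value outside its range is refused whole. The fingers move at their own pace and stop on an object; "force" is the grip in N (left out, the last holds). Time passes only in rows, so rows that repeat a pose let the fingers close. It gives the time, the measured TCP pose, the force, the opening and the grip force at its end, in the units of the state.
- get_state(): the state, without advancing time (a new reading comes with each control period).
- capture(name): name is "scene" or "side" or "wrist"; returns the picture (400x640x3 uint8, blue, green, red); there is no depth.
- calibration(name): a dict with "mtx" (3x3 intrinsics, pixels), "R" (3x3) and "t" (3): a world point X has camera coordinates R X + t; the wrist camera has in their place "mount" (4x4, takes a point from camera to tool coordinates, whose origin is the TCP and whose axes are the flange's). Camera axes: x right, y down, z forward; pixel columns grow to the right and rows downward; lengths in mm; the calibration is good to about 2 mm. The wrist camera is an equidistant fisheye: a pixel r from the principal point sees the ray r / f radians off the axis. A picture is of the moment at which its call begins: read the wrist's pose just before it. calibration takes no time and is no camera call.
- arm.close_job(): hands the job in; it is judged then, once.
The state is a dict: "time": time; "joint_pos": joint angles; "dq": joint speeds; "effort": joint torques, N m; "eef_pos": TCP position; "eef_rot": TCP orientation; "wrist_force": force on the tool from outside, world axes, zero at the start; "moment": the same for the moment, N m; "opening": finger opening in mm; "grip_force": force on a finger pad.
Only numpy, scipy, OpenCV 4.12 (cv2) and the standard library are available. Lean on these libraries where they do the work, as an engineer would, in place of code of your own. Each camera call takes 0.05 s, during which the arm holds its last target. There are 200 camera calls.

## Working session

There is one attempt and no reset: what is moved stays moved. The work goes in short steps, Python scripts to look and compute and a tool call to move; the robot and the scene stay as the last step left them, time stands still between calls to the robot, and variables do not carry over. Pictures are saved under pics/ and viewed, at most 14 in all, crops included, and the job is handed in when it is done.

Besides the shell and the picture viewer there is one more tool, called in YAML: its name, and indented under it one key for each argument. step_arm: Moves the arm, as the interface text tells. Its arguments: {"type":"object","properties":{"dp":{"type":"array","items":{"type":"array","items":{"type":"number"}}},"twist":{"type":"array","items":{"type":"array","items":{"type":"number"}}},"fingers":{"type":"array","items":{"type":"number"}},"force":{"type":"number"}},"required":["dp","twist","fingers"]}

```bash
mkdir -p pics; python3 - <<'E'
from bench import *
import cv2
for n in("scene","side"):
    cv2.imwrite(f"pics/{n}0.png",capture(n)); c=calibration(n); print(n,c)
s=get_state();print(s)
E
```

```text
scene {'mtx': array([[438.77577884,   0.        , 320.29875473],
       [  0.        , 438.77577884, 204.93612055],
       [  0.        ,   0.        ,   1.        ]]), 'R': array([[-0.42138286,  0.90682527,  0.01021839],
       [ 0.60073125,  0.28755287, -0.74594592],
       [-0.67938094, -0.30819032, -0.66592813]]), 't': array([ 270.07335409, -311.01710764, 1365.42551246])}
side {'mtx': array([[383.43679459,   0.        , 319.49153235],
       [  0.        , 383.43679459, 199.39086493],
       [  0.        ,   0.        ,   1.        ]]), 'R': array([[ 0.97282794, -0.23090082,  0.0170474 ],
       [-0.1373707 , -0.63489995, -0.76028372],
       [ 0.18637353,  0.73728343, -0.64936742]]), 't': array([-559.28978956,   84.60487209,  882.62363989])}
{'time': 0.1, 'joint_pos': array([ 9.70903010e-01,  1.59005170e-01,  1.59804263e+00,  1.76941172e-05,
        1.38622794e+00, -2.10059162e-01]), 'dq': array([-0.00168005, -0.00377787, -0.00177718,  0.00087855, -0.0002787 ,
        0.00026131]), 'effort': array([ 1.97455784e-04, -3.86504960e+01, -3.22960174e+01,  7.01564248e-02,
        3.39802075e-02, -2.91560150e-05]), 'eef_pos': array([218.19649538, 531.39976031, 213.73852615]), 'eef_rot': array([-6.08353260e-01, -3.08143446e+00,  2.41864447e-03]), 'wrist_force': array([ 0.05079699, -0.19633231, -0.27083595]), 'moment': array([ 0.09560621, -0.03099467, -0.04500651]), 'grip_force': 0.0, 'opening': 91.87674367649691}
```

View pics/scene0.png

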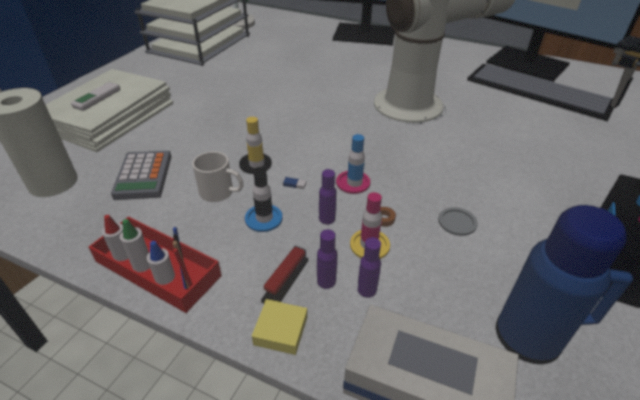

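View pics/side0.png

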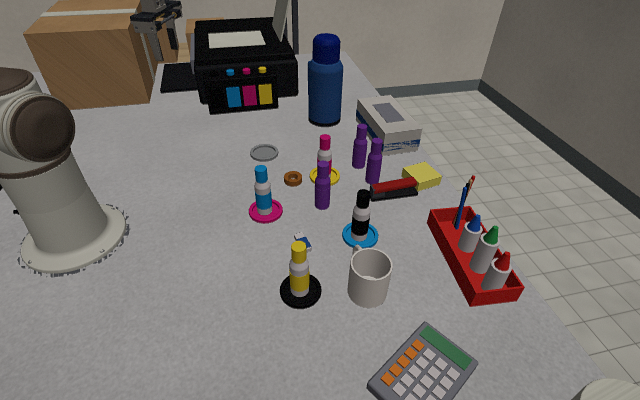

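Yellow stands in the black dish, black in cyan, cyan in magenta and magenta in yellow. The spare dish is near (457,221) in the scene view and (264,152) in the side view. I'll enlarge both views to get accurate pixel positions.

```bash
python3 - <<'E'
import cv2
a=cv2.imread("pics/scene0.png")[110:270,230:490]; cv2.imwrite("pics/sc.png",cv2.resize(a,None,fx=3,fy=3,interpolation=cv2.INTER_CUBIC))
a=cv2.imread("pics/side0.png")[120:320,220:420]; cv2.imwrite("pics/sd.png",cv2.resize(a,None,fx=3,fy=3,interpolation=cv2.INTER_CUBIC))
E
```

```text
(no output)
```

View pics/sc.png

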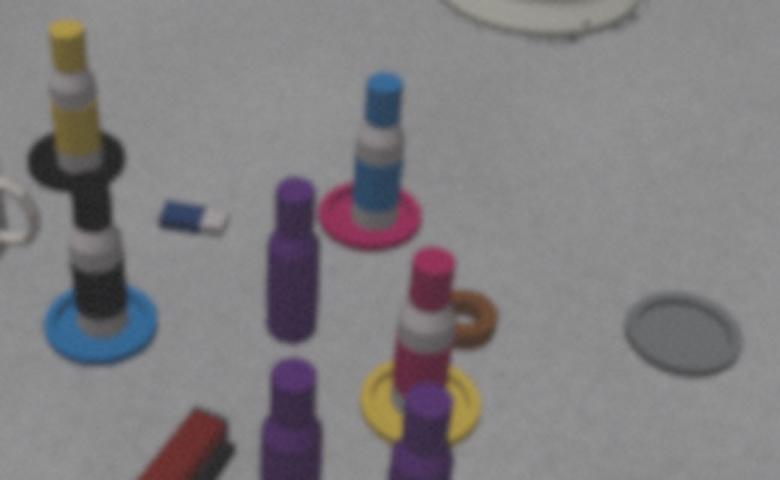

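View pics/sd.png

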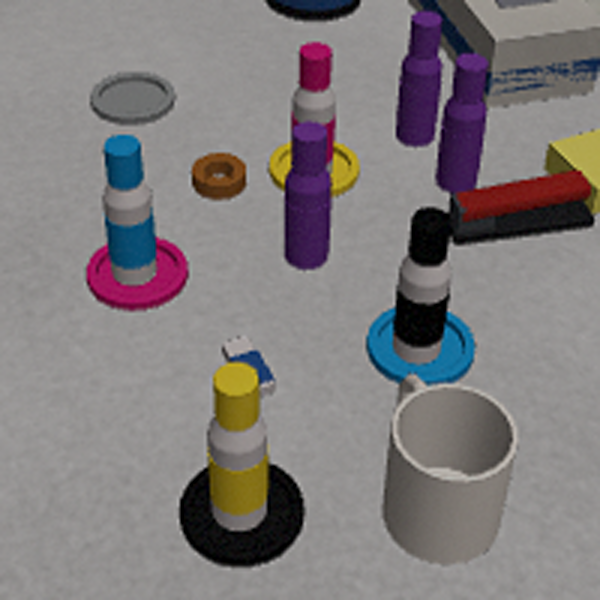

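```bash
cat > h.py <<'E'
from bench import *
import numpy as np, cv2
def ray(n,p):
    c=calibration(n); d=c["R"].T@np.linalg.solve(c["mtx"],[*p,1]); return -c["R"].T@c["t"],d
def onz(n,p,z):
    o,d=ray(n,p); return o+d*(z-o[2])/d[2]
E
python3 - <<'E'
from h import *
T={'yel':((68,29),(236,374),133),'cya':((385,82),(123,146),133),'mag':((434,258),(315,53),133),'bla':((92,178),(431,219),133),
'pA':((296,187),(310,133),130),'pB':((294,369),(471,65),130),'pC':((428,393),(426,21),130),
'dbla':((76,160),(242,508),7),'dcya':((101,321),(421,342),7),'dmag':((370,214),(138,270),7),'dyel':((420,402),(314,165),7),'dspare':((683,333),(133,97),7)}
for k,(a,b,z) in T.items():
    A=onz("scene",np.array(a)/3+[230,110],z);B=onz("side",np.array(b)/3+[220,120],z); print(k,A[:2].round(),B[:2].round(),((A+B)/2)[:2].round())
c=calibration("side")
print('mug',onz("side",np.array((452,430))/3+[220,120],88)[:2].round(), onz("scene",(212,163),88)[:2].round())
from scipy.spatial.transform import Rotation as R
print(R.from_rotvec(get_state()["eef_rot"]).as_matrix().round(3)); print(calibration("wrist"))
E
```

```text
yel [ 471. -257.] [ 473. -257.] [ 472. -257.]
cya [432.  -4.] [434. -10.] [433.  -7.]
mag [608.  97.] [608.  90.] [608.  93.]
bla [ 630. -141.] [ 635. -142.] [ 632. -141.]
pA [575. -13.] [577. -19.] [576. -16.]
pB [733.  56.] [734.  49.] [734.  53.]
pC [718. 133.] [720. 127.] [719. 130.]
dbla [ 474. -260.] [ 473. -263.] [ 474. -262.]
dcya [ 638. -140.] [ 639. -140.] [ 639. -140.]
dmag [434.  -7.] [436. -11.] [435.  -9.]
dyel [613. 101.] [613.  99.] [613. 100.]
dspare [465. 252.] [464. 246.] [464. 249.]
mug [ 603. -292.] [ 607. -284.]
[[-0.925  0.38  -0.001]
 [ 0.38   0.925 -0.001]
 [ 0.    -0.002 -1.   ]]
{'mtx': array([[309.70691629,   0.        , 317.7412696 ],
       [  0.        , 309.70691629, 201.97125529],
       [  0.        ,   0.        ,   1.        ]]), 'mount': array([[-1.17373031e-04, -9.67279032e-01, -2.53714920e-01,
         7.16029887e+01],
       [ 9.99999931e-01, -2.41204404e-05, -3.70659425e-04,
         5.82625319e-01],
       [ 3.52411374e-04, -2.53714946e-01,  9.67278968e-01,
        -1.69619380e+02],
       [ 0.00000000e+00,  0.00000000e+00,  0.00000000e+00,
         1.00000000e+00]])}
```

step_arm:
  dp:
    - [-228,-211,-35]
    - [-228,-211,-35]
    - [-228,-211,-35]
    - [-228,-211,-35]
    - [-228,-211,-35]
    - [-228,-211,-35]
    - [-228,-211,-35]
    - [-228,-211,-35]
  twist:
    - [0,0,-22.3]
    - [0,0,-22.3]
    - [0,0,-22.3]
    - [0,0,-22.3]
    - [0,0,-22.3]
    - [0,0,-22.3]
    - [0,0,-22.3]
    - [0,0,-22.3]
  fingers: [60,60,60,60,60,60,60,60]
  force: 20

```text
time: 0.77
eef_pos: [349.9, 247.4, 249.7]
eef_rot: [0.003, 3.141, -0.001]
wrist_force: [-0.2, 0.9, -0.5]
opening: 59.8
grip_force: 0.0
```

```bash
python3 - <<'E'
from h import *
print(onz("side",(324,115),0).round(), onz("scene",(530,340),0).round())
E
```

```text
[697. 448.   0.] [701. 427.   0.]
```

step_arm:
  dp:
    - [-258,-154,0]
    - [-258,-154,0]
    - [-258,-154,0]
    - [-258,-154,0]
    - [-258,-154,0]
    - [-258,-154,0]
    - [-258,-154,0]
    - [-258,-154,0]
  twist:
    - [0,0,0]
    - [0,0,0]
    - [0,0,0]
    - [0,0,0]
    - [0,0,0]
    - [0,0,0]
    - [0,0,0]
    - [0,0,0]
  fingers: [60,60,60,60,60,60,60,60]

```text
time: 1.43
eef_pos: [610.4, 91.9, 247.6]
eef_rot: [-0.007, -3.141, 0.002]
wrist_force: [-0.4, 0.1, -0.5]
opening: 60.2
grip_force: 0.0
```

step_arm:
  dp:
    - [0,0,40]
    - [0,0,80]
    - [0,0,90]
    - [0,0,90]
    - [0,0,90]
    - [0,0,90]
  twist:
    - [0,0,0]
    - [0,0,0]
    - [0,0,0]
    - [0,0,0]
    - [0,0,0]
    - [0,0,0]
  fingers: [60,60,60,60,60,60]

```text
time: 1.93
eef_pos: [608.6, 96.2, 162.6]
eef_rot: [0.0, 3.137, -0.0]
wrist_force: [0.2, -0.7, 0.7]
opening: 60.1
grip_force: 0.0
```

```bash
python3 - <<'E'
from h import *
print(get_state()["eef_pos"]);cv2.imwrite("pics/w1.png",capture("wrist"))
E
```

```text
[608.57453511  96.1715138  162.59514501]
```

View pics/w1.png

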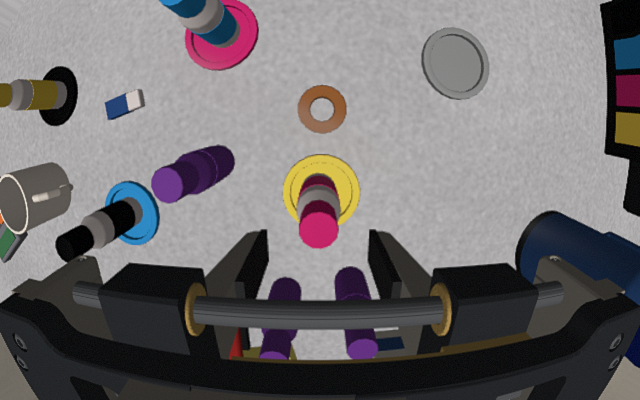

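The wrist view shows the magenta cap at (319,230), centred between the fingers. I'll descend and grip.

step_arm:
  dp:
    - [0,-1,35]
    - [0,-1,62]
    - [0,-1,62]
    - [0,-1,62]
    - [0,-1,62]
    - [0,-1,62]
    - [0,-1,62]
    - [0,-1,62]
  twist:
    - [0,0,0]
    - [0,0,0]
    - [0,0,0]
    - [0,0,0]
    - [0,0,0]
    - [0,0,0]
    - [0,0,0]
    - [0,0,0]
  fingers: [60,60,60,60,20,20,20,20]

```text
time: 2.65
eef_pos: [608.2, 94.9, 99.4]
eef_rot: [0.001, 3.139, -0.0]
wrist_force: [0.2, -0.4, -0.8]
opening: 35.2
grip_force: 0.0
```

step_arm:
  dp:
    - [0,0,0]
    - [0,0,0]
    - [0,0,0]
    - [0,0,0]
  twist:
    - [0,0,0]
    - [0,0,0]
    - [0,0,0]
    - [0,0,0]
  fingers: [20,20,20,20]

```text
time: 2.98
eef_pos: [607.8, 95.0, 98.5]
eef_rot: [0.001, 3.14, 0.0]
wrist_force: [-0.3, 0.8, 4.7]
opening: 27.5
grip_force: 20.0
```

step_arm:
  dp:
    - [0,0,-15]
    - [0,0,-45]
    - [0,0,-80]
    - [0,0,-115]
    - [0,0,-145]
    - [0,0,-150]
    - [0,0,-150]
  twist:
    - [0,0,0]
    - [0,0,0]
    - [0,0,0]
    - [0,0,0]
    - [0,0,0]
    - [0,0,0]
    - [0,0,0]
  fingers: [20,20,20,20,20,20,20]

```text
time: 3.57
eef_pos: [608.3, 94.7, 249.7]
eef_rot: [0.001, 3.137, -0.001]
wrist_force: [0.7, 0.0, -1.1]
opening: 27.5
grip_force: 20.0
```

step_arm:
  dp:
    - [15,16,0]
    - [40,43,0]
    - [68,73,0]
    - [96,103,0]
    - [122,131,0]
    - [138,148,0]
    - [144,154,0]
    - [144,154,0]
  twist:
    - [0,0,0]
    - [0,0,0]
    - [0,0,0]
    - [0,0,0]
    - [0,0,0]
    - [0,0,0]
    - [0,0,0]
    - [0,0,0]
  fingers: [20,20,20,20,20,20,20,20]

```text
time: 4.23
eef_pos: [461.0, 249.7, 245.1]
eef_rot: [0.003, -3.137, 0.002]
wrist_force: [-0.4, -0.6, -1.4]
opening: 27.8
grip_force: 20.0
```

step_arm:
  dp:
    - [0,0,25]
    - [0,0,55]
    - [0,0,90]
    - [0,0,115]
    - [0,0,130]
    - [0,0,140]
    - [0,0,140]
    - [0,0,140]
  twist:
    - [0,0,0]
    - [0,0,0]
    - [0,0,0]
    - [0,0,0]
    - [0,0,0]
    - [0,0,0]
    - [0,0,0]
    - [0,0,0]
  fingers: [20,20,20,20,20,20,20,20]

```text
time: 4.9
eef_pos: [463.6, 248.2, 107.2]
eef_rot: [-0.003, -3.141, 0.001]
wrist_force: [0.4, 0.2, -0.0]
opening: 27.9
grip_force: 20.0
```

```bash
python3 - <<'E'
from h import *
s=get_state();print(s["eef_pos"],s["opening"],s["wrist_force"]);cv2.imwrite("pics/s1.png",cv2.resize(capture("side")[60:240,170:410],None,fx=3,fy=3))
E
```

```text
[463.64768509 248.17042989 107.22445417] 27.921316773354537 [ 0.36961095  0.23812218 -0.00542196]
```

View pics/s1.png

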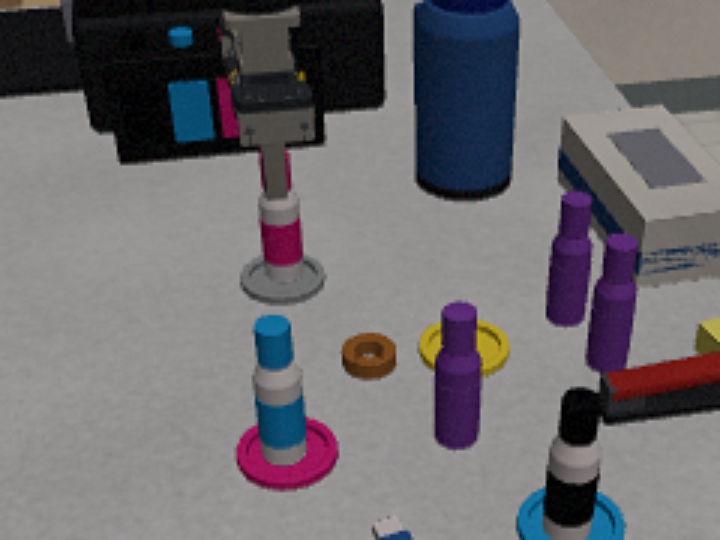

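Magenta is hanging upright over the centre of the grey dish (282,278). I'll lower it slowly and release.

step_arm:
  dp:
    - [0,0,2.5]
    - [0,0,5]
    - [0,0,7.5]
    - [0,0,9]
    - [0,0,9]
    - [0,0,9]
  twist:
    - [0,0,0]
    - [0,0,0]
    - [0,0,0]
    - [0,0,0]
    - [0,0,0]
    - [0,0,0]
  fingers: [20,20,20,20,20,20]

```text
time: 5.45
eef_pos: [463.2, 249.0, 98.7]
eef_rot: [0.001, 3.142, -0.0]
wrist_force: [0.1, 0.3, -0.9]
opening: 27.3
grip_force: 20.0
```

step_arm:
  dp:
    - [0,0,0]
    - [0,0,0]
    - [0,0,0]
    - [0,0,0]
    - [0,0,-30]
    - [0,0,-65]
    - [0,0,-65]
  twist:
    - [0,0,0]
    - [0,0,0]
    - [0,0,0]
    - [0,0,0]
    - [0,0,0]
    - [0,0,0]
    - [0,0,0]
  fingers: [60,60,60,60,60,60,60]

```text
time: 6.03
eef_pos: [467.3, 250.2, 170.6]
eef_rot: [0.001, 3.13, 0.005]
wrist_force: [0.3, 0.6, 1.4]
opening: 60.1
grip_force: 0.0
```

step_arm:
  dp:
    - [0,-40,-20]
    - [0,-80,-20]
    - [0,-120,-20]
    - [-2,-160,-20]
    - [-4,-200,-20]
    - [-6,-240,-20]
    - [-8,-280,-20]
    - [-8,-320,-20]
  twist:
    - [0,0,0]
    - [0,0,0]
    - [0,0,0]
    - [0,0,0]
    - [0,0,0]
    - [0,0,0]
    - [0,0,0]
    - [0,0,0]
  fingers: [60,60,60,60,60,60,60,60]

```text
time: 6.7
eef_pos: [471.0, -73.1, 183.8]
eef_rot: [0.001, 3.141, -0.0]
wrist_force: [0.2, -0.2, 0.3]
opening: 60.2
grip_force: 0.0
```

step_arm:
  dp:
    - [0,-40,0]
    - [0,-80,0]
    - [0,-120,0]
    - [0,-150,0]
    - [0,-175,0]
    - [0,-186,0]
    - [0,-186,0]
    - [0,-186,0]
  twist:
    - [0,0,0]
    - [0,0,0]
    - [0,0,0]
    - [0,0,0]
    - [0,0,0]
    - [0,0,0]
    - [0,0,0]
    - [0,0,0]
  fingers: [60,60,60,60,60,60,60,60]

```text
time: 7.37
eef_pos: [470.9, -256.4, 183.4]
eef_rot: [-0.002, -3.141, -0.002]
wrist_force: [-0.1, 0.8, -0.0]
opening: 59.9
grip_force: 0.0
```

```bash
python3 - <<'E'
from h import *
print(get_state()["eef_pos"]);cv2.imwrite("pics/w2.png",capture("wrist"))
E
```

```text
[ 470.88799292 -256.35937469  183.35344505]
```

View pics/w2.png

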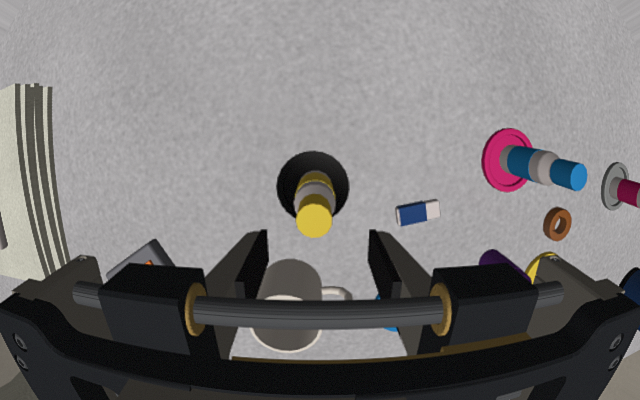

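Yellow's cap is at (314,220), about 2 mm to the −y side of centre. I'll correct for that and grip.

step_arm:
  dp:
    - [0,-2,35]
    - [0,-2,70]
    - [0,-2,85]
    - [0,-2,85]
    - [0,-2,85]
    - [0,-2,85]
  twist:
    - [0,0,0]
    - [0,0,0]
    - [0,0,0]
    - [0,0,0]
    - [0,0,0]
    - [0,0,0]
  fingers: [60,60,60,60,60,60]

```text
time: 7.92
eef_pos: [472.1, -258.9, 100.4]
eef_rot: [-0.001, 3.14, -0.003]
wrist_force: [0.1, 0.8, 1.0]
opening: 60.4
grip_force: 0.0
```

step_arm:
  dp:
    - [0,0,0]
    - [0,0,0]
    - [0,0,0]
    - [0,0,0]
    - [0,0,0]
    - [0,0,0]
    - [0,0,0]
  twist:
    - [0,0,0]
    - [0,0,0]
    - [0,0,0]
    - [0,0,0]
    - [0,0,0]
    - [0,0,0]
    - [0,0,0]
  fingers: [20,20,20,20,20,20,20]

```text
time: 8.5
eef_pos: [471.1, -259.3, 99.0]
eef_rot: [0.001, 3.141, -0.001]
wrist_force: [-0.3, -0.5, 1.6]
opening: 27.4
grip_force: 20.0
```

step_arm:
  dp:
    - [0,0,-15]
    - [0,0,-45]
    - [0,0,-80]
    - [0,0,-115]
    - [0,0,-145]
    - [0,0,-150]
    - [0,0,-150]
  twist:
    - [0,0,0]
    - [0,0,0]
    - [0,0,0]
    - [0,0,0]
    - [0,0,0]
    - [0,0,0]
    - [0,0,0]
  fingers: [20,20,20,20,20,20,20]

```text
time: 9.08
eef_pos: [471.9, -259.9, 250.8]
eef_rot: [0.001, 3.138, -0.005]
wrist_force: [-0.5, 1.0, -1.8]
opening: 27.5
grip_force: 20.0
```

step_arm:
  dp:
    - [-8,20,0]
    - [-20,50,0]
    - [-33,84,0]
    - [-46,118,0]
    - [-59,152,0]
    - [-72,186,0]
    - [-85,220,0]
    - [-98,250,0]
  twist:
    - [0,0,0]
    - [0,0,0]
    - [0,0,0]
    - [0,0,0]
    - [0,0,0]
    - [0,0,0]
    - [0,0,0]
    - [0,0,0]
  fingers: [20,20,20,20,20,20,20,20]

```text
time: 9.75
eef_pos: [567.9, -6.5, 245.2]
eef_rot: [-0.0, -3.137, -0.002]
wrist_force: [0.7, -0.1, -0.5]
opening: 27.6
grip_force: 20.0
```

step_arm:
  dp:
    - [-13,33,0]
    - [-26,65,0]
    - [-36,90,0]
    - [-42,104,0]
    - [-43,109,0]
    - [-43,109,0]
    - [-43,109,0]
    - [-43,109,0]
  twist:
    - [0,0,0]
    - [0,0,0]
    - [0,0,0]
    - [0,0,0]
    - [0,0,0]
    - [0,0,0]
    - [0,0,0]
    - [0,0,0]
  fingers: [20,20,20,20,20,20,20,20]

```text
time: 10.42
eef_pos: [611.8, 98.3, 248.2]
eef_rot: [-0.004, -3.141, 0.001]
wrist_force: [-0.3, -0.5, -1.6]
opening: 27.7
grip_force: 20.0
```

step_arm:
  dp:
    - [0,0,25]
    - [0,0,55]
    - [0,0,90]
    - [0,0,115]
    - [0,0,130]
    - [0,0,138]
    - [0,0,138]
    - [0,0,138]
  twist:
    - [0,0,0]
    - [0,0,0]
    - [0,0,0]
    - [0,0,0]
    - [0,0,0]
    - [0,0,0]
    - [0,0,0]
    - [0,0,0]
  fingers: [20,20,20,20,20,20,20,20]

```text
time: 11.08
eef_pos: [612.6, 99.1, 111.4]
eef_rot: [0.003, 3.141, -0.0]
wrist_force: [0.8, -1.3, -1.3]
opening: 27.3
grip_force: 20.0
```

step_arm:
  dp:
    - [0,0,0]
  twist:
    - [0,0,0]
  fingers: [20]

```text
time: 11.17
eef_pos: [613.5, 99.4, 112.6]
eef_rot: [0.002, 3.138, -0.0]
wrist_force: [0.7, 0.4, -1.3]
opening: 27.6
grip_force: 20.0
```

step_arm:
  dp:
    - [0,0,3]
    - [0,0,6]
    - [0,0,9]
    - [0,0,11]
    - [0,0,13]
    - [0,0,13]
    - [0,0,13]
  twist:
    - [0,0,0]
    - [0,0,0]
    - [0,0,0]
    - [0,0,0]
    - [0,0,0]
    - [0,0,0]
    - [0,0,0]
  fingers: [20,20,20,20,20,20,20]

```text
time: 11.75
eef_pos: [612.7, 99.9, 99.0]
eef_rot: [0.001, 3.141, -0.0]
wrist_force: [-1.4, 0.3, 6.1]
opening: 27.5
grip_force: 20.0
```

step_arm:
  dp:
    - [0,0,0]
    - [0,0,0]
    - [0,0,0]
    - [0,0,0]
    - [0,0,-30]
    - [0,0,-65]
    - [0,0,-85]
    - [0,0,-85]
  twist:
    - [0,0,0]
    - [0,0,0]
    - [0,0,0]
    - [0,0,0]
    - [0,0,0]
    - [0,0,0]
    - [0,0,0]
    - [0,0,0]
  fingers: [60,60,60,60,60,60,60,60]

```text
time: 12.42
eef_pos: [615.5, 99.9, 188.7]
eef_rot: [0.001, 3.131, -0.0]
wrist_force: [0.8, -0.2, -0.0]
opening: 60.1
grip_force: 0.0
```

step_arm:
  dp:
    - [-3,-40,0]
    - [-7,-80,0]
    - [-11,-120,0]
    - [-15,-160,0]
    - [-18,-195,0]
    - [-20,-225,0]
    - [-21,-241,0]
    - [-21,-241,0]
  twist:
    - [0,0,0]
    - [0,0,0]
    - [0,0,0]
    - [0,0,0]
    - [0,0,0]
    - [0,0,0]
    - [0,0,0]
    - [0,0,0]
  fingers: [60,60,60,60,60,60,60,60]

```text
time: 13.08
eef_pos: [632.5, -144.2, 181.4]
eef_rot: [-0.007, -3.14, 0.0]
wrist_force: [0.6, -0.8, -0.7]
opening: 60.1
grip_force: 0.0
```

step_arm:
  dp:
    - [0,0,0]
    - [0,0,0]
    - [0,0,0]
  twist:
    - [0,0,0]
    - [0,0,0]
    - [0,0,0]
  fingers: [60,60,60]

```text
time: 13.33
eef_pos: [633.0, -139.2, 182.4]
eef_rot: [0.002, -3.141, -0.001]
wrist_force: [-0.3, 0.4, -0.1]
opening: 60.3
grip_force: 0.0
```

```bash
python3 - <<'E'
from h import *
print(get_state()["eef_pos"]);cv2.imwrite("pics/w3.png",capture("wrist"))
E
```

```text
[ 632.98009753 -139.20026666  182.35836602]
```

View pics/w3.png

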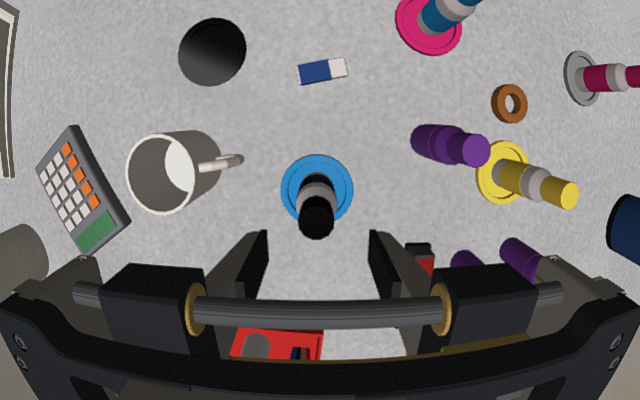

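Black's cap is at (316,219), centred. Yellow stands upright inside its own dish at (510,175).

step_arm:
  dp:
    - [0,-1,35]
    - [0,-1,70]
    - [0,-1,84]
    - [0,-1,84]
    - [0,-1,84]
    - [0,-1,84]
  twist:
    - [0,0,0]
    - [0,0,0]
    - [0,0,0]
    - [0,0,0]
    - [0,0,0]
    - [0,0,0]
  fingers: [60,60,60,60,60,60]

```text
time: 13.88
eef_pos: [634.5, -142.3, 101.0]
eef_rot: [0.0, 3.138, -0.002]
wrist_force: [0.3, -0.3, 0.2]
opening: 59.9
grip_force: 0.0
```

step_arm:
  dp:
    - [0,0,0]
    - [0,0,0]
    - [0,0,0]
    - [0,0,0]
    - [0,0,0]
    - [0,0,0]
    - [0,0,0]
  twist:
    - [0,0,0]
    - [0,0,0]
    - [0,0,0]
    - [0,0,0]
    - [0,0,0]
    - [0,0,0]
    - [0,0,0]
  fingers: [20,20,20,20,20,20,20]

```text
time: 14.47
eef_pos: [633.2, -142.3, 99.0]
eef_rot: [0.001, 3.141, -0.0]
wrist_force: [-0.4, 1.0, 0.6]
opening: 27.9
grip_force: 20.0
```

step_arm:
  dp:
    - [0,0,-15]
    - [0,0,-45]
    - [0,0,-80]
    - [0,0,-115]
    - [0,0,-145]
    - [0,0,-150]
    - [0,0,-150]
  twist:
    - [0,0,0]
    - [0,0,0]
    - [0,0,0]
    - [0,0,0]
    - [0,0,0]
    - [0,0,0]
    - [0,0,0]
  fingers: [20,20,20,20,20,20,20]

```text
time: 15.05
eef_pos: [634.3, -142.7, 251.3]
eef_rot: [0.001, 3.137, -0.003]
wrist_force: [-0.4, -1.0, -1.4]
opening: 27.7
grip_force: 20.0
```

step_arm:
  dp:
    - [12,-9,0]
    - [36,-27,0]
    - [66,-49,0]
    - [96,-72,0]
    - [124,-92,0]
    - [146,-109,0]
    - [157,-117,0]
    - [159,-119,0]
  twist:
    - [0,0,0]
    - [0,0,0]
    - [0,0,0]
    - [0,0,0]
    - [0,0,0]
    - [0,0,0]
    - [0,0,0]
    - [0,0,0]
  fingers: [20,20,20,20,20,20,20,20]

```text
time: 15.72
eef_pos: [471.7, -261.5, 246.2]
eef_rot: [-0.005, -3.138, -0.004]
wrist_force: [-0.3, -0.7, -1.1]
opening: 27.8
grip_force: 20.0
```

step_arm:
  dp:
    - [0,0,10]
    - [0,0,35]
    - [0,0,70]
    - [0,0,105]
    - [0,0,125]
    - [0,0,138]
    - [0,0,138]
    - [0,0,138]
  twist:
    - [0,0,0]
    - [0,0,0]
    - [0,0,0]
    - [0,0,0]
    - [0,0,0]
    - [0,0,0]
    - [0,0,0]
    - [0,0,0]
  fingers: [20,20,20,20,20,20,20,20]

```text
time: 16.38
eef_pos: [474.1, -259.4, 109.0]
eef_rot: [0.002, -3.14, -0.004]
wrist_force: [0.3, -0.1, -0.1]
opening: 27.5
grip_force: 20.0
```

step_arm:
  dp:
    - [0,0,0]
    - [0,0,3]
    - [0,0,6]
    - [0,0,9]
    - [0,0,11]
    - [0,0,12.5]
    - [0,0,12.5]
    - [0,0,12.5]
  twist:
    - [0,0,0]
    - [0,0,0]
    - [0,0,0]
    - [0,0,0]
    - [0,0,0]
    - [0,0,0]
    - [0,0,0]
    - [0,0,0]
  fingers: [20,20,20,20,20,20,20,20]

```text
time: 17.05
eef_pos: [474.3, -261.2, 98.9]
eef_rot: [0.001, 3.141, -0.001]
wrist_force: [0.5, 1.0, 4.8]
opening: 27.3
grip_force: 20.0
```

step_arm:
  dp:
    - [0,0,0]
    - [0,0,0]
    - [0,0,0]
    - [0,0,0]
    - [0,0,-30]
    - [0,0,-65]
    - [0,0,-85]
    - [0,0,-85]
  twist:
    - [0,0,0]
    - [0,0,0]
    - [0,0,0]
    - [0,0,0]
    - [0,0,0]
    - [0,0,0]
    - [0,0,0]
    - [0,0,0]
  fingers: [60,60,60,60,60,60,60,60]

```text
time: 17.72
eef_pos: [476.4, -263.3, 188.6]
eef_rot: [0.001, 3.134, -0.01]
wrist_force: [0.6, -1.3, 0.7]
opening: 59.7
grip_force: 0.0
```

step_arm:
  dp:
    - [6,40,0]
    - [13,80,0]
    - [19,120,0]
    - [26,160,0]
    - [32,200,0]
    - [38,235,0]
    - [41,253,0]
    - [41,253,0]
  twist:
    - [0,0,0]
    - [0,0,0]
    - [0,0,0]
    - [0,0,0]
    - [0,0,0]
    - [0,0,0]
    - [0,0,0]
    - [0,0,0]
  fingers: [60,60,60,60,60,60,60,60]

```text
time: 18.38
eef_pos: [431.7, -4.8, 181.9]
eef_rot: [0.006, -3.14, -0.002]
wrist_force: [0.1, -0.7, -0.6]
opening: 60.0
grip_force: 0.0
```

step_arm:
  dp:
    - [0,0,0]
    - [0,0,0]
    - [0,0,0]
  twist:
    - [0,0,0]
    - [0,0,0]
    - [0,0,0]
  fingers: [60,60,60]

```text
time: 18.63
eef_pos: [433.2, -9.1, 182.8]
eef_rot: [-0.003, -3.141, 0.0]
wrist_force: [0.2, 1.0, -0.5]
opening: 60.1
grip_force: 0.0
```

```bash
python3 - <<'E'
from h import *
print(get_state()["eef_pos"]);cv2.imwrite("pics/w4.png",capture("wrist"))
E
```

```text
[433.2190579   -9.13376361 182.81623746]
```

View pics/w4.png

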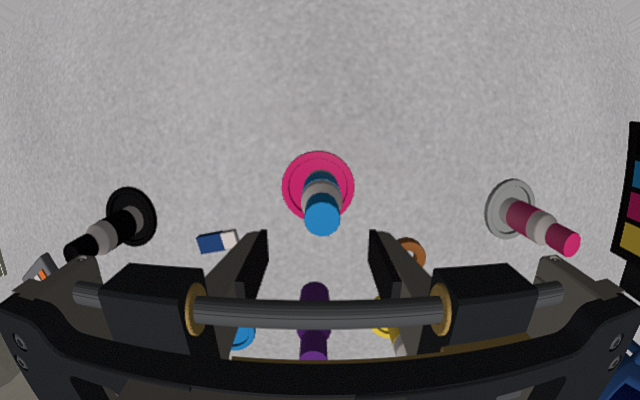

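Cyan's cap is at (322,219), so I'll shift 1 mm in +y. Black is in the black dish at (115,228).

step_arm:
  dp:
    - [0,1,35]
    - [0,1,70]
    - [0,1,84]
    - [0,1,84]
    - [0,1,84]
    - [0,1,84]
  twist:
    - [0,0,0]
    - [0,0,0]
    - [0,0,0]
    - [0,0,0]
    - [0,0,0]
    - [0,0,0]
  fingers: [60,60,60,60,60,60]

```text
time: 19.18
eef_pos: [434.3, -7.9, 100.5]
eef_rot: [0.002, 3.139, -0.001]
wrist_force: [1.3, 0.4, -0.4]
opening: 59.9
grip_force: 0.0
```

step_arm:
  dp:
    - [0,0,0]
    - [0,0,0]
    - [0,0,0]
    - [0,0,0]
    - [0,0,0]
    - [0,0,0]
    - [0,0,0]
  twist:
    - [0,0,0]
    - [0,0,0]
    - [0,0,0]
    - [0,0,0]
    - [0,0,0]
    - [0,0,0]
    - [0,0,0]
  fingers: [20,20,20,20,20,20,20]

```text
time: 19.77
eef_pos: [433.3, -7.0, 99.4]
eef_rot: [0.001, 3.141, -0.0]
wrist_force: [-0.6, -0.4, 1.7]
opening: 27.7
grip_force: 20.0
```

step_arm:
  dp:
    - [0,0,-15]
    - [0,0,-45]
    - [0,0,-80]
    - [0,0,-115]
    - [0,0,-145]
    - [0,0,-150]
    - [0,0,-150]
  twist:
    - [0,0,0]
    - [0,0,0]
    - [0,0,0]
    - [0,0,0]
    - [0,0,0]
    - [0,0,0]
    - [0,0,0]
  fingers: [20,20,20,20,20,20,20]

```text
time: 20.35
eef_pos: [434.3, -7.4, 251.1]
eef_rot: [0.001, 3.137, -0.002]
wrist_force: [-0.3, -0.7, -1.5]
opening: 27.3
grip_force: 20.0
```

step_arm:
  dp:
    - [-15,-10,0]
    - [-45,-29,0]
    - [-79,-51,0]
    - [-113,-74,0]
    - [-147,-96,0]
    - [-177,-115,0]
    - [-197,-128,0]
    - [-204,-133,0]
  twist:
    - [0,0,0]
    - [0,0,0]
    - [0,0,0]
    - [0,0,0]
    - [0,0,0]
    - [0,0,0]
    - [0,0,0]
    - [0,0,0]
  fingers: [20,20,20,20,20,20,20,20]

```text
time: 21.02
eef_pos: [637.7, -141.8, 244.4]
eef_rot: [-0.003, -3.137, -0.003]
wrist_force: [-0.0, 0.1, -1.1]
opening: 27.8
grip_force: 20.0
```

step_arm:
  dp:
    - [0,0,10]
    - [0,0,35]
    - [0,0,70]
    - [0,0,105]
    - [0,0,125]
    - [0,0,138]
    - [0,0,138]
    - [0,0,138]
  twist:
    - [0,0,0]
    - [0,0,0]
    - [0,0,0]
    - [0,0,0]
    - [0,0,0]
    - [0,0,0]
    - [0,0,0]
    - [0,0,0]
  fingers: [20,20,20,20,20,20,20,20]

```text
time: 21.68
eef_pos: [636.1, -139.5, 110.2]
eef_rot: [-0.0, -3.14, -0.001]
wrist_force: [-0.0, 0.2, -0.6]
opening: 27.5
grip_force: 20.0
```

step_arm:
  dp:
    - [0,0,0]
    - [0,0,3]
    - [0,0,6]
    - [0,0,9]
    - [0,0,11]
    - [0,0,12.5]
    - [0,0,12.5]
    - [0,0,12.5]
  twist:
    - [0,0,0]
    - [0,0,0]
    - [0,0,0]
    - [0,0,0]
    - [0,0,0]
    - [0,0,0]
    - [0,0,0]
    - [0,0,0]
  fingers: [20,20,20,20,20,20,20,20]

```text
time: 22.35
eef_pos: [637.5, -140.2, 99.5]
eef_rot: [0.001, 3.141, -0.0]
wrist_force: [-0.7, 0.8, 2.6]
opening: 28.1
grip_force: 20.0
```

step_arm:
  dp:
    - [0,0,0]
    - [0,0,0]
    - [0,0,0]
    - [0,0,0]
    - [0,0,-30]
    - [0,0,-65]
    - [0,0,-85]
    - [0,0,-85]
  twist:
    - [0,0,0]
    - [0,0,0]
    - [0,0,0]
    - [0,0,0]
    - [0,0,0]
    - [0,0,0]
    - [0,0,0]
    - [0,0,0]
  fingers: [60,60,60,60,60,60,60,60]

```text
time: 23.02
eef_pos: [640.1, -141.4, 190.0]
eef_rot: [0.001, 3.132, -0.006]
wrist_force: [-0.4, -0.3, 0.9]
opening: 59.8
grip_force: 0.0
```

step_arm:
  dp:
    - [14,32,0]
    - [30,67,0]
    - [46,103,0]
    - [62,139,0]
    - [78,175,0]
    - [94,211,0]
    - [110,246,0]
    - [126,282,0]
  twist:
    - [0,0,0]
    - [0,0,0]
    - [0,0,0]
    - [0,0,0]
    - [0,0,0]
    - [0,0,0]
    - [0,0,0]
    - [0,0,0]
  fingers: [60,60,60,60,60,60,60,60]

```text
time: 23.68
eef_pos: [509.5, 143.3, 182.4]
eef_rot: [-0.002, -3.14, 0.0]
wrist_force: [1.3, 0.5, 0.5]
opening: 60.0
grip_force: 0.0
```

step_arm:
  dp:
    - [14,32,0]
    - [28,62,0]
    - [40,90,0]
    - [48,107,0]
    - [48,107,0]
    - [48,107,0]
    - [48,107,0]
  twist:
    - [0,0,0]
    - [0,0,0]
    - [0,0,0]
    - [0,0,0]
    - [0,0,0]
    - [0,0,0]
    - [0,0,0]
  fingers: [60,60,60,60,60,60,60]

```text
time: 24.27
eef_pos: [463.3, 248.2, 183.0]
eef_rot: [-0.001, -3.141, 0.001]
wrist_force: [0.1, 0.3, 0.4]
opening: 60.2
grip_force: 0.0
```

```bash
python3 - <<'E'
from h import *
print(get_state()["eef_pos"]);cv2.imwrite("pics/w5.png",capture("wrist"))
E
```

```text
[463.31954899 248.15167707 182.95074263]
```

View pics/w5.png

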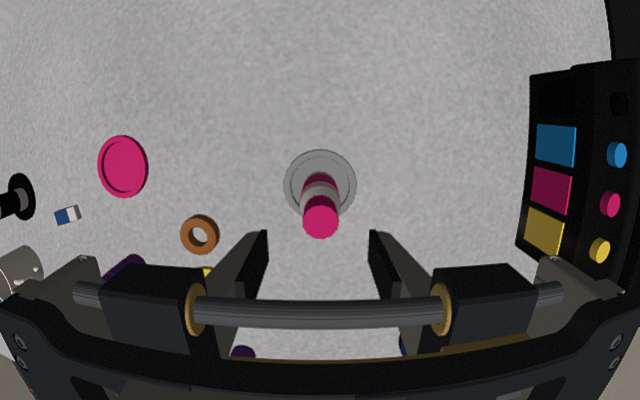

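Magenta's cap is at (320,221), centred. I'll grip it and carry it to the magenta dish at (435,−9).

step_arm:
  dp:
    - [0,0,35]
    - [0,0,70]
    - [0,0,84]
    - [0,0,84]
    - [0,0,84]
    - [0,0,84]
  twist:
    - [0,0,0]
    - [0,0,0]
    - [0,0,0]
    - [0,0,0]
    - [0,0,0]
    - [0,0,0]
  fingers: [60,60,60,60,60,60]

```text
time: 24.82
eef_pos: [464.8, 248.7, 101.2]
eef_rot: [0.003, 3.139, 0.001]
wrist_force: [-0.5, 0.4, 0.1]
opening: 60.1
grip_force: 0.0
```

step_arm:
  dp:
    - [0,0,0]
    - [0,0,0]
    - [0,0,0]
    - [0,0,0]
    - [0,0,0]
    - [0,0,0]
    - [0,0,0]
  twist:
    - [0,0,0]
    - [0,0,0]
    - [0,0,0]
    - [0,0,0]
    - [0,0,0]
    - [0,0,0]
    - [0,0,0]
  fingers: [20,20,20,20,20,20,20]

```text
time: 25.4
eef_pos: [463.5, 249.1, 99.9]
eef_rot: [0.001, 3.141, 0.0]
wrist_force: [-0.3, -0.6, 1.6]
opening: 27.6
grip_force: 20.0
```

step_arm:
  dp:
    - [0,0,-15]
    - [0,0,-45]
    - [0,0,-80]
    - [0,0,-115]
    - [0,0,-145]
    - [0,0,-150]
    - [0,0,-150]
  twist:
    - [0,0,0]
    - [0,0,0]
    - [0,0,0]
    - [0,0,0]
    - [0,0,0]
    - [0,0,0]
    - [0,0,0]
  fingers: [20,20,20,20,20,20,20]

```text
time: 25.98
eef_pos: [464.4, 249.3, 251.7]
eef_rot: [0.001, 3.137, 0.002]
wrist_force: [0.6, 0.1, -1.7]
opening: 27.8
grip_force: 20.0
```

step_arm:
  dp:
    - [2,-18,0]
    - [6,-52,0]
    - [10,-90,0]
    - [14,-128,0]
    - [18,-166,0]
    - [22,-204,0]
    - [26,-236,0]
    - [28,-257,0]
  twist:
    - [0,0,0]
    - [0,0,0]
    - [0,0,0]
    - [0,0,0]
    - [0,0,0]
    - [0,0,0]
    - [0,0,0]
    - [0,0,0]
  fingers: [20,20,20,20,20,20,20,20]

```text
time: 26.65
eef_pos: [433.1, -10.2, 246.6]
eef_rot: [-0.004, -3.137, -0.001]
wrist_force: [1.4, -0.4, -0.7]
opening: 27.8
grip_force: 20.0
```

step_arm:
  dp:
    - [0,0,0]
    - [0,0,35]
    - [0,0,70]
    - [0,0,105]
    - [0,0,125]
    - [0,0,138]
    - [0,0,138]
    - [0,0,138]
  twist:
    - [0,0,0]
    - [0,0,0]
    - [0,0,0]
    - [0,0,0]
    - [0,0,0]
    - [0,0,0]
    - [0,0,0]
    - [0,0,0]
  fingers: [20,20,20,20,20,20,20,20]

```text
time: 27.32
eef_pos: [433.4, -7.0, 109.8]
eef_rot: [-0.0, -3.137, -0.002]
wrist_force: [0.5, -0.2, -0.6]
opening: 27.6
grip_force: 20.0
```

step_arm:
  dp:
    - [0,0,0]
    - [0,0,3]
    - [0,0,6]
    - [0,0,9]
    - [0,0,11]
    - [0,0,12.5]
    - [0,0,12.5]
    - [0,0,12.5]
  twist:
    - [0,0,0]
    - [0,0,0]
    - [0,0,0]
    - [0,0,0]
    - [0,0,0]
    - [0,0,0]
    - [0,0,0]
    - [0,0,0]
  fingers: [20,20,20,20,20,20,20,20]

```text
time: 27.98
eef_pos: [435.6, -8.1, 99.9]
eef_rot: [0.001, 3.141, -0.0]
wrist_force: [-1.4, 0.7, 4.3]
opening: 27.5
grip_force: 20.0
```

step_arm:
  dp:
    - [0,0,0]
    - [0,0,0]
    - [0,0,0]
    - [0,0,0]
    - [0,0,-30]
    - [0,0,-65]
    - [0,0,-100]
    - [0,0,-130]
  twist:
    - [0,0,0]
    - [0,0,0]
    - [0,0,0]
    - [0,0,0]
    - [0,0,0]
    - [0,0,0]
    - [0,0,0]
    - [0,0,0]
  fingers: [60,60,60,60,60,60,60,60]

```text
time: 28.65
eef_pos: [435.2, -8.0, 231.2]
eef_rot: [0.001, 3.14, -0.001]
wrist_force: [1.4, 0.1, -1.3]
opening: 59.7
grip_force: 0.0
```

step_arm:
  dp:
    - [0,0,0]
    - [0,0,0]
    - [0,0,0]
    - [0,0,0]
  twist:
    - [0,0,0]
    - [0,0,0]
    - [0,0,0]
    - [0,0,0]
  fingers: [60,60,60,60]

```text
time: 28.98
eef_pos: [434.0, -7.7, 227.2]
eef_rot: [-0.001, -3.138, -0.002]
wrist_force: [-0.3, -0.3, 0.1]
opening: 59.9
grip_force: 0.0
```

```bash
python3 - <<'E'
from h import *
cv2.imwrite("pics/s2.png",cv2.resize(capture("side")[120:320,220:420],None,fx=3,fy=3))
E
```

```text
(no output)
```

View pics/s2.png

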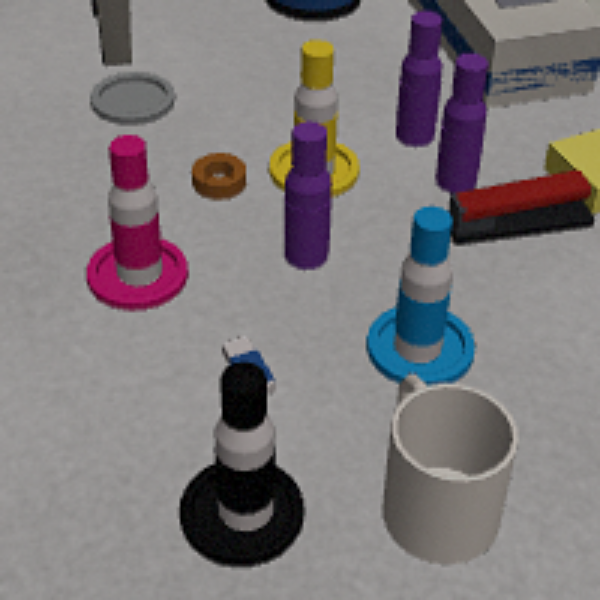

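All four bottles stand upright in the dish of their own colour: magenta (137,275), yellow (317,165), cyan (420,345) and black (245,512). The mug hasn't moved.

```bash
python3 -c "
from bench import arm
print(arm.close_job())"
```

```text
the job is handed in; nothing more can be done
None
```

All four bottles stand upright in the dishes of their own colours, the mug is where it was, and the job was handed in after about 29 s of robot time.

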